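Nut driver from rack to holster

TASK

The lattice beam on the fixture plate is to be bolted next. Pull the blue-handled nut driver straight up out of the white rack and lower it, without dropping it, into the empty orange-topped holster beside the beam, so that it stands upright and fully home with its flange resting on the holster's top, and let go. Leave the red and yellow drivers standing in the rack.

Things in the scene. Friction and masses are not known exactly. Their poses are not given: they have to be found in the camera images.
- blue_driver: Blue nut driver, upright in a hole of the white rack (which hole varies). Round handle dia 30 mm, top 80 mm above origin; at its foot a flat flange dia 42, 6 thick; below it a steel shaft dia 8 (socket dia 10 at its end) to 75 mm below origin. 0.08 to 0.17 kg. Origin: centre of flange underside, at first on the rack, 90 mm above the table; z up the handle; y along the row of holes at the start.
- holster_mouth (a point): Centre of the empty holster's mouth, level with its top: fixed black box, orange top 70 mm square, 90 mm above the table; square hole 28 mm wide, about 80 deep. z up, x towards a white lattice beam 70 mm high that begins 69 mm from the hole's centre. Box and beam are fixed on one aluminium plate. Rack and holster stand one left, one right, either way round.
- red_driver: Bystander: as the blue driver, but with a red handle and 0.12 kg, in another hole of the rack; same origin and axes. The rack is fixed and white, 235 x 75 mm, its top 90 mm above the table, with one row of three square holes 28 mm wide, 75 mm apart, the row within 0.35 rad of world y.
- yellow_driver: Bystander: as the blue driver, but with a yellow handle and 0.12 kg, in another hole of the rack; same origin and axes.
Mind the look-alikes: they are no part of the job. Of the things like the blue_driver, leave any that is purple; of the rest the larger one is meant.

How it is judged:
At the end, for the whole second after the job is handed in: The blue driver stands at rest in the holster, its axis within 16 mm of the hole's centre, upright within 10 degrees, its flange down on the holster's top (within 6 mm); the red and yellow drivers stand in the rack, upright within 10 degrees and within 25 mm of where they were (horizontal distance between blue_driver and holster_mouth below 0.016 m and z of blue_driver in the frame of holster_mouth between -0.01 and 0.006 m and angle between each of blue_driver, red_driver, yellow_driver's own z axis and vertical below 0.175 rad and linear speed of blue_driver below 0.03 m/s and distance of each of red_driver, yellow_driver from where it was at the start of the episode below 0.025 m); the robot touches nothing.
It fails at once if the red or the yellow driver is pulled out or knocked about (more than 30 mm from its start) (distance of any of red_driver, yellow_driver from where it was at the start of the episode above 0.03 m).
It fails at once if the blue driver is dropped into the holster (faster than 0.7 m/s at its mouth, a free fall of some 25 mm) (horizontal distance between blue_driver and holster_mouth below 0.03 m and z of blue_driver in the frame of holster_mouth below 0.06 m and linear speed of blue_driver above 0.7 m/s).
It also fails if it takes over 40 s, if anything falls off the work surface, if the arm or the gripper's body presses on something with over 40 N, if the wrist force passes 120 N, or if a joint passes its speed limit or range.

ROBOT

A 6-joint arm with a two-finger parallel gripper is mounted at the origin on the work surface. World frame = base frame: x ahead of the robot, y to its left, z up, the work surface at z = 0. Lengths are in m, angles in rad, forces in N, time in s.
With the tool pointing down it reaches from about 0.4 to 0.825 m from the base axis. Payload 7 kg.
Tool frame: the origin (TCP) lies at the very end of the fingers, on their centre line; the grasp point (between the pads) lies 19 mm behind it; z points along the fingers, y is the line along which they close (so a half turn about z gives the same grasp; the last joint's range is limited). The gripper opens to 85 mm and grips with 20 to 120 N. Pads are 22 mm wide; open, the fingers measure 114 mm over their backs; the gripper's body (76 mm by 85 mm) begins 54 mm behind the grasp point. The pads swing forward as they close: fully open they stand 13 mm farther back than shut.
Start: joints at [-1.001, 0.359, 0.012, 0, -1.224, -0.288], TCP at [0.188, -0.648, 0.21] pointing down, gripper open.
Joint ranges: [-3.07, 3.07], [-1.43, 2.12], [-1.02, 1.25], [-3.03, 1.67], [-3.05, -0], [-3.03, 3.03]. Speed limits (rad/s): [2.39, 2.39, 3.01, 3.14, 3.14, 3.14].

INTERFACE

Orientations are given as [roll, pitch, yaw] about the fixed x, y, z axes, in that order (R = Rz(yaw) Ry(pitch) Rx(roll)).
In Python, from plant import r gives the robot as it stands.
- The arm moves only by the tool play_rows, never from a script. Its argument "commands" is a list of rows, each an object with "slide": the shift along the tool's x, y, z in cm, a list of three; "turn": the turn, a rotation vector about the tool's x, y, z in rad, a list of three; "jaw": the closure in counts, from 0 (fully open) to 255 (shut). In form: [{"slide": [tx, ty, tz], "turn": [wx, wy, wz], "jaw": jaw}, ...]. A call has 1 to 8 rows; each row is the pose to reach, as a shift and turn from the pose commanded when the call began, along the tool's axes at that moment; what a row does not reach only later rows make up. A row lasts 1/12 s, in which the tool goes at most 41.7 mm and 7.16 degrees, less where a joint would pass 70% of its speed; a pose out of reach is approached as far as the arm can. A call with a gripper value outside its range is refused whole. The fingers move at their own pace and stop on an object; "force" is the grip in N (left out, the last holds). Time passes only in rows, so rows that repeat a pose let the fingers close. It gives the time, the measured TCP pose, the force, the opening and the grip force at its end, in the units of the state.
- r.sense(): the state, without advancing time (a new reading comes with each control period).
- r.read_camera(name): name is "side" or "top" or "wrist"; returns a dict with "pixels" (400x640x3 uint8, red, green, blue), "fx", "fy", "cx", "cy" (pixels), "R" (3x3) and "t" (3): a world point X has camera coordinates R X + t; the wrist camera has in their place "mount" (4x4, takes a point from camera to tool coordinates, whose origin is the TCP and whose axes are the flange's). Camera axes: x right, y down, z forward; pixel columns grow to the right and rows downward; lengths in m; the calibration is good to about 2 mm. A picture is of the moment at which its call begins: read the wrist's pose just before it. There is no depth.
- r.sign_off(): hands the job in; it is judged then, once.
The state is a dict: "clock": time; "qpos": joint angles; "qvel": joint speeds; "tau": joint torques, N m; "ee_pos": TCP position; "eef_rot": TCP orientation; "wrist_force": force on the tool from outside, world axes, zero at the start; "wrist_torque": the same for the moment, N m; "grip_width": opening from 0.0 (shut) to 1.0 (fully open); "grip_force": force on a finger pad.
Only numpy, scipy, OpenCV 4.12 (cv2) and the standard library are available. Lean on these libraries where they do the work, as an engineer would, in place of code of your own. Each camera call takes 0.05 s, during which the arm holds its last target. There are 200 camera calls.

## Working session

There is one attempt and no reset: what is moved stays moved. The work goes in short steps, Python scripts to look and compute and a tool call to move; the robot and the scene stay as the last step left them, time stands still between calls to the robot, and variables do not carry over. Pictures are saved under pics/ and viewed, at most 10 in all, crops included, and the job is handed in when it is done.

Besides the shell and the picture viewer there is one more tool, called after "Call:" as name(argument=value, ...), one argument or row to a line, values as JSON. play_rows: Moves the arm, as the interface text tells. Its arguments: {"type":"object","properties":{"commands":{"type":"array","items":{"type":"object","properties":{"slide":{"type":"array","items":{"type":"number"}},"turn":{"type":"array","items":{"type":"number"}},"jaw":{"type":"number"}}}},"force":{"type":"number"}},"required":["commands"]}

```bash
mkdir -p pics
cat > h.py <<'E'
import numpy as np, cv2
from plant import r
def snap(n,f):
    c=r.read_camera(n); cv2.imwrite('pics/'+f,cv2.cvtColor(c['pixels'],cv2.COLOR_RGB2BGR)); return c
def ray(c,u,v,z):
    R=np.array(c['R']);t=np.array(c['t']); C=-R.T@t
    d=R.T@np.array([(u-c['cx'])/c['fx'],(v-c['cy'])/c['fy'],1]); return C+d*(z-C[2])/d[2]
E
python3 - <<'E'
from h import *
s=r.sense(); print({k:np.round(s[k],3) for k in ('clock','ee_pos','eef_rot','wrist_force')})
for n in('top','side'):
    c=snap(n,n+'0.png'); print(n,c['fx'],c['cx'],np.round(-np.array(c['R']).T@c['t'],3))
E
```

```text
{'clock': np.float64(0.0), 'ee_pos': array([ 0.188, -0.648,  0.209]), 'eef_rot': array([ 3.14, -0.  , -2.86]), 'wrist_force': array([-0.183, -0.067, -0.094])}
top 410.77487053737974 315.28963657151604 [ 0.443 -0.012  1.026]
side 472.4276515723807 311.09125940401196 [ 0.583 -0.66   0.802]
```

View pics/top0.png

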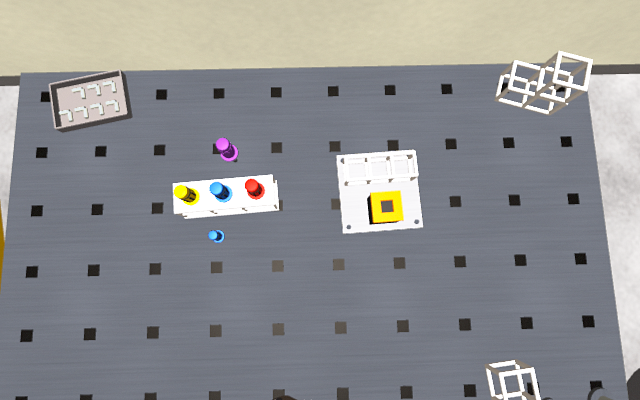

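View pics/side0.png

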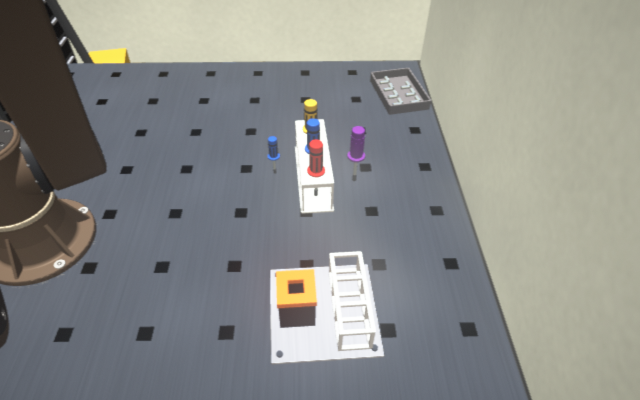

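Top view: the purple driver at (226,150) is excluded by colour. There is a small blue one at (216,236) outside the rack and a larger blue one at (220,191) in the rack's middle hole, between yellow (186,194) and red (255,188). The larger blue in the rack is the target. The holster hole is at (387,207), with the beam at (380,168). I'll check both in a close crop.

Run:
```python
import cv2,numpy as np
t=cv2.imread('pics/top0.png');s=cv2.imread('pics/side0.png')
f=lambda i,x,y,w,h,k:cv2.resize(i[y:y+h,x:x+w],None,fx=k,fy=k,interpolation=cv2.INTER_CUBIC)
a=f(t,165,130,130,120,3); b=f(t,330,140,130,120,3)
c=f(s,260,90,130,80,3); d=f(s,260,250,130,80,3)
cv2.imwrite('pics/crop.png',np.vstack([np.hstack([a,b]),np.hstack([c,d])])[:600])
```

```text
(no output)
```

View pics/crop.png

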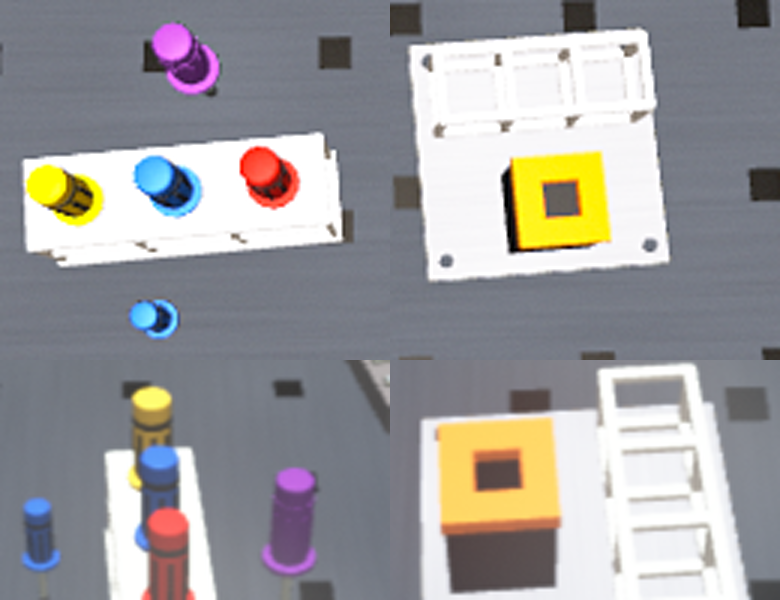

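The crop confirms it. The rack's middle blue driver (top centre about (216.7,188.3)) is bigger than the loose small one. The holster rim centre is at (387,206) in the top view and (296,287) in the side view.

Run:
```python
from h import *
c=r.read_camera('top');s=r.read_camera('side')
p=lambda *a:print(*[np.round(x,4) if not isinstance(x,str) else x for x in a])
for n,u,v in(('y',179.7,192.7),('b',216.7,188.3),('r',251.7,184.7)):p(n,ray(c,u,v,.17))
p('bflange',ray(c,222.7,193.3,.096)); p('b side top',ray(s,260+159/3,90+98/3,.17))
p('hol',ray(c,387,206,.09),ray(s,296,287,.09))
for u,v in((512,155),(605,152),(609,240),(520,248)):p('corner',ray(c,330+(u-390)/3,140+v/3,.09))
w=r.read_camera('wrist');p(w['mount']);
st=r.sense();from scipy.spatial.transform import Rotation as Ro
p(Ro.from_euler('xyz',st['eef_rot']).as_matrix())
```

```text
y [0.5884 0.2646 0.17  ]
b [0.5961 0.1869 0.17  ]
r [0.6022 0.1131 0.17  ]
bflange [0.5973 0.1902 0.096 ]
b side top [0.5986 0.1846 0.17  ]
hol [ 0.5603 -0.1861  0.09  ] [ 0.5622 -0.1888  0.09  ]
corner [ 0.5945 -0.15    0.09  ]
corner [ 0.5953 -0.2219  0.09  ]
corner [ 0.5272 -0.2211  0.09  ]
corner [ 0.5226 -0.1529  0.09  ]
[[ 3.000e-04 -9.447e-01 -3.281e-01  8.450e-02]
 [ 1.000e+00  4.000e-04 -4.000e-04  8.000e-04]
 [ 5.000e-04 -3.281e-01  9.447e-01 -1.652e-01]
 [ 0.000e+00  0.000e+00  0.000e+00  1.000e+00]]
[[-9.606e-01 -2.780e-01 -3.000e-04]
 [-2.780e-01  9.606e-01  7.000e-04]
 [ 1.000e-04  7.000e-04 -1.000e+00]]
```

```bash
cat >> h.py <<'E'
from scipy.spatial.transform import Rotation as Ro
def go(xyz,yaw):
    s=r.sense(); A=Ro.from_euler('xyz',s['eef_rot'])
    print('t',round(float(s['clock']),2),'slide cm',np.round(A.inv().apply(np.array(xyz)-s['ee_pos'])*100,2),
     'turn',np.round((A.inv()*Ro.from_euler('xyz',[np.pi,0,yaw])).as_rotvec(),3))
def wray(px,z):
    s=r.sense(); A=Ro.from_euler('xyz',s['eef_rot']).as_matrix(); c=r.read_camera('wrist'); M=np.array(c['mount'])
    C=A@M[:3,3]+s['ee_pos']; out=[]
    for u,v in px:
        d=A@M[:3,:3]@np.array([(u-c['cx'])/c['fx'],(v-c['cy'])/c['fy'],1]); out.append(C+d*(z-C[2])/d[2])
    return np.array(out)
E
python3 -c "
from h import *
go([.597,.187,.25],-1.48)"
```

```text
t 0.25 slide cm [-62.54  68.85  -3.99] turn [ 1.00e-03  0.00e+00 -1.38e+00]
```

Call:
play_rows(
  commands=[
    {"slide": [-2.6,2.9,-0.5],"turn": [0,0,-0.06],"jaw": 0},
    {"slide": [-5.2,5.8,-1],"turn": [0,0,-0.12],"jaw": 0},
    {"slide": [-7.8,8.6,-1.5],"turn": [0,0,-0.17],"jaw": 0},
    {"slide": [-10.4,11.5,-2],"turn": [0,0,-0.23],"jaw": 0},
    {"slide": [-13,14.4,-2.5],"turn": [0,0,-0.29],"jaw": 0},
    {"slide": [-15.6,17.2,-3],"turn": [0,0,-0.35],"jaw": 0},
    {"slide": [-18.2,20,-3.5],"turn": [0,0,-0.4],"jaw": 0},
    {"slide": [-20.8,23,-4],"turn": [0,0,-0.46],"jaw": 0},
  ],
  force=60,
)

```text
clock: 0.92
ee_pos: [0.3239, -0.368, 0.2504]
eef_rot: [-3.141, 0.0, -2.398]
wrist_force: [0.9, 0.4, 1.0]
grip_width: 1.0
grip_force: 0.0
```

```bash
python3 -c "
from h import *
go([.597,.187,.25],-1.48)"
```

```text
t 0.92 slide cm [-5.768e+01  2.235e+01  4.000e-02] turn [-0.    -0.    -0.918]
```

Call:
play_rows(
  commands=[
    {"slide": [-3.6,1.4,0],"turn": [0,0,-0.06],"jaw": 0},
    {"slide": [-7.2,2.8,0],"turn": [0,0,-0.12],"jaw": 0},
    {"slide": [-10.8,4.2,0],"turn": [0,0,-0.17],"jaw": 0},
    {"slide": [-14.4,5.6,0],"turn": [0,0,-0.23],"jaw": 0},
    {"slide": [-18,7,0],"turn": [0,0,-0.29],"jaw": 0},
    {"slide": [-21.6,8.4,0],"turn": [0,0,-0.35],"jaw": 0},
    {"slide": [-25.2,9.8,0],"turn": [0,0,-0.4],"jaw": 0},
    {"slide": [-28.8,11.2,0],"turn": [0,0,-0.46],"jaw": 0},
  ],
)

```text
clock: 1.58
ee_pos: [0.4605, -0.0905, 0.2505]
eef_rot: [-3.141, 0.001, -1.937]
wrist_force: [0.7, -0.3, -0.3]
grip_width: 1.001
grip_force: 0.0
```

```bash
python3 -c "
from h import *
go([.597,.187,.25],-1.48)"
```

```text
t 1.58 slide cm [-30.79  -2.8    0.07] turn [-0.001  0.    -0.457]
```

Call:
play_rows(
  commands=[
    {"slide": [-4,-0.4,0],"turn": [0,0,-0.06],"jaw": 60},
    {"slide": [-8,-0.7,0],"turn": [0,0,-0.12],"jaw": 60},
    {"slide": [-12,-1.1,0],"turn": [0,0,-0.17],"jaw": 60},
    {"slide": [-16,-1.5,0],"turn": [0,0,-0.23],"jaw": 60},
    {"slide": [-20,-1.8,0],"turn": [0,0,-0.29],"jaw": 60},
    {"slide": [-24,-2.2,0],"turn": [0,0,-0.35],"jaw": 60},
    {"slide": [-28,-2.5,0],"turn": [0,0,-0.4],"jaw": 60},
    {"slide": [-30.8,-2.8,0],"turn": [0,0,-0.46],"jaw": 60},
  ],
)

```text
clock: 2.25
ee_pos: [0.5982, 0.1878, 0.2496]
eef_rot: [3.141, 0.0, -1.476]
wrist_force: [0.2, -0.2, -0.2]
grip_width: 0.761
grip_force: 0.0
```

Call:
play_rows(
  commands=[
    {"slide": [0,0,0],"turn": [0,0,0],"jaw": 60},
    {"slide": [0,0,0],"turn": [0,0,0],"jaw": 60},
    {"slide": [0,0,0],"turn": [0,0,0],"jaw": 60},
  ],
)

```text
clock: 2.5
ee_pos: [0.597, 0.1846, 0.2497]
eef_rot: [3.141, -0.0, -1.48]
wrist_force: [-0.7, -0.7, -0.4]
grip_width: 0.767
grip_force: 0.0
```

```bash
python3 -c "
from h import *
go([.597,.187,.25],-1.48); snap('wrist','w1.png')"
```

```text
t 2.5 slide cm [-0.24 -0.02 -0.03] turn [ 0.001 -0.    -0.   ]
```

View pics/w1.png

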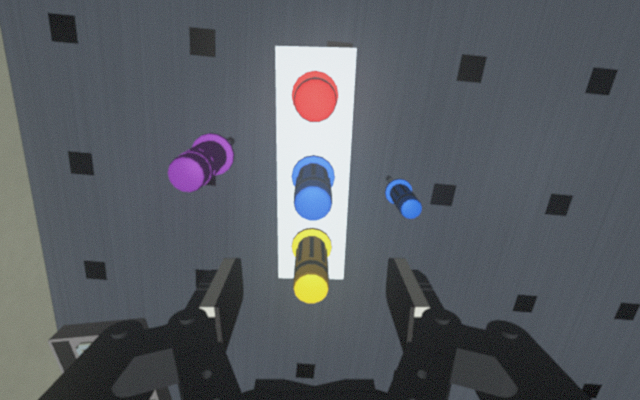

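The wrist view shows blue between red and yellow. Its handle top is centred at about (313,202), yellow's at (312,290), and the finger gap is centred near column 315.

```bash
python3 -c "
from h import *
w=wray([(313,202),(312,290),(316,100)],.17);print(np.round(w,4))
go([*w[0][:2],.12],-1.48)"
```

```text
[[0.5974 0.1893 0.17  ]
 [0.5913 0.2667 0.17  ]
 [0.602  0.1151 0.17  ]]
t 2.6 slide cm [-0.54 -0.08 13.04] turn [-0.     0.    -0.001]
```

Call:
play_rows(
  commands=[
    {"slide": [-0.4,0,3],"turn": [0,0,0],"jaw": 60},
    {"slide": [-0.4,0,5],"turn": [0,0,0],"jaw": 60},
    {"slide": [-0.4,0,7],"turn": [0,0,0],"jaw": 60},
    {"slide": [-0.4,0,9],"turn": [0,0,0],"jaw": 60},
    {"slide": [-0.4,0,11],"turn": [0,0,0],"jaw": 60},
    {"slide": [-0.4,0,12.5],"turn": [0,0,0],"jaw": 60},
    {"slide": [-0.4,0,13],"turn": [0,0,0],"jaw": 60},
    {"slide": [-0.4,0,13],"turn": [0,0,0],"jaw": 60},
  ],
)

```text
clock: 3.27
ee_pos: [0.5963, 0.1875, 0.1194]
eef_rot: [3.14, -0.001, -1.481]
wrist_force: [0.9, 0.9, 1.4]
grip_width: 0.767
grip_force: 0.0
```

Call:
play_rows(
  commands=[
    {"slide": [0,0,0],"turn": [0,0,0],"jaw": 110},
    {"slide": [0,0,0],"turn": [0,0,0],"jaw": 150},
    {"slide": [0,0,0],"turn": [0,0,0],"jaw": 200},
    {"slide": [0,0,0],"turn": [0,0,0],"jaw": 255},
    {"slide": [0,0,0],"turn": [0,0,0],"jaw": 255},
    {"slide": [0,0,0],"turn": [0,0,0],"jaw": 255},
    {"slide": [0,0,0],"turn": [0,0,0],"jaw": 255},
    {"slide": [0,0,0],"turn": [0,0,0],"jaw": 255},
  ],
  force=60,
)

```text
clock: 3.93
ee_pos: [0.5979, 0.189, 0.1218]
eef_rot: [-3.139, 0.001, -1.479]
wrist_force: [-0.6, -0.2, 8.0]
grip_width: 0.329
grip_force: 59.2
```

Call:
play_rows(
  commands=[
    {"slide": [0,0,-1],"turn": [0,0,0],"jaw": 255},
    {"slide": [0,0,-3],"turn": [0,0,0],"jaw": 255},
    {"slide": [0,0,-5.5],"turn": [0,0,0],"jaw": 255},
    {"slide": [0,0,-8],"turn": [0,0,0],"jaw": 255},
    {"slide": [0,0,-11],"turn": [0,0,0],"jaw": 255},
    {"slide": [0,0,-14],"turn": [0,0,0],"jaw": 255},
    {"slide": [0,0,-17],"turn": [0,0,0],"jaw": 255},
    {"slide": [0,0,-19],"turn": [0,0,0],"jaw": 255},
  ],
)

```text
clock: 4.6
ee_pos: [0.5973, 0.1887, 0.3141]
eef_rot: [-3.139, 0.001, -1.48]
wrist_force: [0.1, -0.6, -1.0]
grip_width: 0.336
grip_force: 59.5
```

Call:
play_rows(
  commands=[
    {"slide": [0,0,0],"turn": [0,0,0],"jaw": 255},
    {"slide": [0,0,0],"turn": [0,0,0],"jaw": 255},
  ],
)

```text
clock: 4.77
ee_pos: [0.5971, 0.189, 0.3117]
eef_rot: [-3.14, 0.002, -1.48]
wrist_force: [-0.9, -0.2, -3.3]
grip_width: 0.335
grip_force: 59.6
```

```bash
python3 -c "
from h import *
go([.561,-.187,.31],-1.52)
for n in('side','wrist'): snap(n,n+'2.png')
a=cv2.imread('pics/side2.png')[60:360,220:460];b=cv2.imread('pics/wrist2.png')[:,160:480]
cv2.imwrite('pics/c2.png',np.hstack([cv2.resize(a,None,fx=1.33,fy=1.333)[:400],b]))"
```

```text
t 4.77 slide cm [37.12  7.01  0.09] turn [-0.002  0.002  0.04 ]
```

View pics/c2.png

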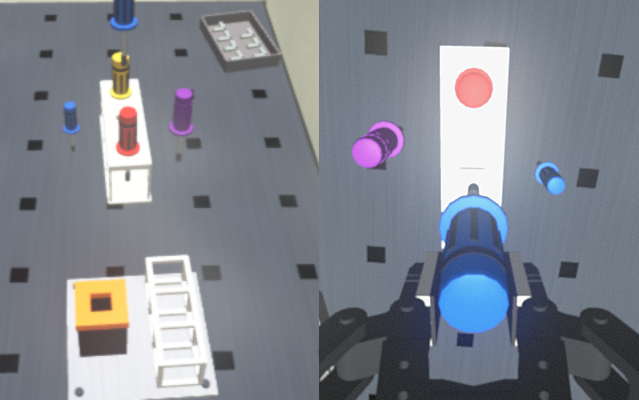

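The blue driver is held upright clear of the rack (wrist: handle top about (314,297), flange (315,228)). Red and yellow still stand in the rack. Next I move over the holster.

Call:
play_rows(
  commands=[
    {"slide": [1.5,0.3,0],"turn": [0,0,0],"jaw": 255},
    {"slide": [4,0.8,0],"turn": [0,0,0],"jaw": 255},
    {"slide": [7,1.3,0],"turn": [0,0,0],"jaw": 255},
    {"slide": [10,1.9,0],"turn": [0,0,0],"jaw": 255},
    {"slide": [13,2.5,0],"turn": [0,0,0],"jaw": 255},
    {"slide": [16,3,0],"turn": [0,0,0],"jaw": 255},
    {"slide": [19,3.6,0],"turn": [0,0,0],"jaw": 255},
    {"slide": [22,4.2,0],"turn": [0,0,0],"jaw": 255},
  ],
)

```text
clock: 5.53
ee_pos: [0.574, -0.036, 0.3088]
eef_rot: [3.139, -0.0, -1.48]
wrist_force: [0.7, 0.2, -2.5]
grip_width: 0.335
grip_force: 59.5
```

Call:
play_rows(
  commands=[
    {"slide": [3,0.6,0],"turn": [0,0,0],"jaw": 255},
    {"slide": [6,1.1,0],"turn": [0,0,0],"jaw": 255},
    {"slide": [9,1.7,0],"turn": [0,0,0],"jaw": 255},
    {"slide": [12,2.3,0],"turn": [0,0,0],"jaw": 255},
    {"slide": [14,2.6,0],"turn": [0,0,0],"jaw": 255},
    {"slide": [15.1,2.8,0],"turn": [0,0,0],"jaw": 255},
    {"slide": [15.1,2.8,0],"turn": [0,0,0],"jaw": 255},
    {"slide": [15.1,2.8,0],"turn": [0,0,0],"jaw": 255},
  ],
)

```text
clock: 6.2
ee_pos: [0.5604, -0.1875, 0.3091]
eef_rot: [3.14, 0.001, -1.481]
wrist_force: [0.6, 0.4, -1.4]
grip_width: 0.327
grip_force: 59.5
```

```bash
python3 -c "
from h import *
go([.561,-.187,.2],-1.48)
"
```

```text
t 6.2 slide cm [-0.04 -0.08 10.91] turn [ 0.002  0.001 -0.001]
```

Call:
play_rows(
  commands=[
    {"slide": [0,-0.1,2],"turn": [0,0,0],"jaw": 255},
    {"slide": [0,-0.1,4],"turn": [0,0,0],"jaw": 255},
    {"slide": [0,-0.1,6],"turn": [0,0,0],"jaw": 255},
    {"slide": [0,-0.1,8],"turn": [0,0,0],"jaw": 255},
    {"slide": [0,-0.1,9],"turn": [0,0,0],"jaw": 255},
    {"slide": [0,-0.1,9],"turn": [0,0,0],"jaw": 255},
    {"slide": [0,-0.1,9],"turn": [0,0,0],"jaw": 255},
  ],
)

```text
clock: 6.78
ee_pos: [0.5622, -0.1865, 0.2203]
eef_rot: [3.141, -0.0, -1.479]
wrist_force: [-0.0, 0.1, -1.4]
grip_width: 0.333
grip_force: 59.5
```

```bash
python3 -c "
from h import *
go([.561,-.187,.2],-1.48)
s=snap('side','s3.png');snap('wrist','w3.png');t=snap('top','t3.png')
def pj(c,X):
  q=np.array(c['R'])@X+c['t'];return np.round([c['cx']+c['fx']*q[0]/q[2],c['cy']+c['fy']*q[1]/q[2]],1)
e=r.sense()['ee_pos'];print(e)
for dz in(.049,-.028,-.106):
  X=e+[0,0,dz];print(dz,pj(s,X),pj(t,X))
print(pj(s,np.array([.561,-.187,.09])))
a=cv2.imread('pics/s3.png')[190:330,240:380];b=cv2.imread('pics/w3.png')[:,160:400]
cv2.imwrite('pics/c3.png',np.hstack([cv2.resize(a,None,fx=4,fy=4,interpolation=cv2.INTER_CUBIC),cv2.resize(b,None,fx=1,fy=1.4)]))"
```

```text
t 6.78 slide cm [0.04 0.12 2.03] turn [ 0.001 -0.     0.001]
[ 0.56292155 -0.18692353  0.22162653]
0.049 [293.6 218.5] [404.7 192.2]
-0.028 [294.9 250.1] [396.4 198.3]
-0.106 [296.1 277.8] [389.4 203.4]
[295.3 286.1]
```

View pics/c3.png

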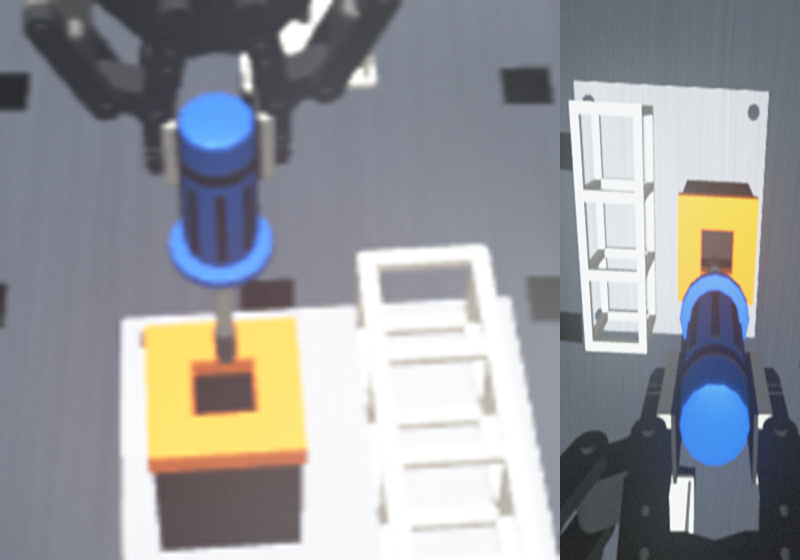

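The side view shows the tip at (297,278), right behind and above the hole centre at (296,287). That matches the prediction, so it is aligned and upright, and I'll lower it.

Call:
play_rows(
  commands=[
    {"slide": [0,0.1,1.5],"turn": [0,0,0],"jaw": 255},
    {"slide": [0,0.1,3],"turn": [0,0,0],"jaw": 255},
    {"slide": [0,0.1,4.5],"turn": [0,0,0],"jaw": 255},
    {"slide": [0,0.1,6],"turn": [0,0,0],"jaw": 255},
    {"slide": [0,0.1,7.5],"turn": [0,0,0],"jaw": 255},
    {"slide": [0,0.1,8.5],"turn": [0,0,0],"jaw": 255},
    {"slide": [0,0.1,9],"turn": [0,0,0],"jaw": 255},
    {"slide": [0,0.1,9.2],"turn": [0,0,0],"jaw": 255},
  ],
)

```text
clock: 7.6
ee_pos: [0.5611, -0.1871, 0.1279]
eef_rot: [3.141, -0.0, -1.48]
wrist_force: [0.2, 0.4, -1.1]
grip_width: 0.329
grip_force: 59.6
```

Call:
play_rows(
  commands=[
    {"slide": [0,0,0.1],"turn": [0,0,0],"jaw": 255},
    {"slide": [0,0,0.2],"turn": [0,0,0],"jaw": 255},
    {"slide": [0,0,0.3],"turn": [0,0,0],"jaw": 255},
    {"slide": [0,0,0.4],"turn": [0,0,0],"jaw": 255},
    {"slide": [0,0,0.4],"turn": [0,0,0],"jaw": 255},
  ],
)

```text
clock: 8.02
ee_pos: [0.5611, -0.1871, 0.1243]
eef_rot: [-3.141, -0.0, -1.48]
wrist_force: [-0.7, 0.6, -1.5]
grip_width: 0.329
grip_force: 59.6
```

Call:
play_rows(
  commands=[
    {"slide": [0,0,0.1],"turn": [0,0,0],"jaw": 255},
    {"slide": [0,0,0.2],"turn": [0,0,0],"jaw": 255},
    {"slide": [0,0,0.3],"turn": [0,0,0],"jaw": 255},
    {"slide": [0,0,0.3],"turn": [0,0,0],"jaw": 255},
  ],
)

```text
clock: 8.35
ee_pos: [0.5612, -0.1872, 0.1218]
eef_rot: [-3.141, -0.0, -1.48]
wrist_force: [-1.2, 0.9, 4.4]
grip_width: 0.33
grip_force: 60.3
```

The upward force shows the flange is seated, so I'll release and back off straight up.

Call:
play_rows(
  commands=[
    {"slide": [0,0,0],"turn": [0,0,0],"jaw": 150},
    {"slide": [0,0,0],"turn": [0,0,0],"jaw": 120},
    {"slide": [0,0,0],"turn": [0,0,0],"jaw": 80},
    {"slide": [0,0,0],"turn": [0,0,0],"jaw": 60},
    {"slide": [0,0,0],"turn": [0,0,0],"jaw": 60},
    {"slide": [0,0,0],"turn": [0,0,0],"jaw": 60},
  ],
)

```text
clock: 8.85
ee_pos: [0.561, -0.1871, 0.121]
eef_rot: [3.142, -0.0, -1.48]
wrist_force: [-0.3, 0.2, -0.3]
grip_width: 0.761
grip_force: 0.0
```

Call:
play_rows(
  commands=[
    {"slide": [0,0,-1.5],"turn": [0,0,0],"jaw": 60},
    {"slide": [0,0,-3.5],"turn": [0,0,0],"jaw": 60},
    {"slide": [0,0,-6],"turn": [0,0,0],"jaw": 60},
    {"slide": [0,0,-9],"turn": [0,0,0],"jaw": 60},
    {"slide": [0,0,-12],"turn": [0,0,0],"jaw": 60},
    {"slide": [0,0,-14],"turn": [0,0,0],"jaw": 60},
    {"slide": [0,0,-14],"turn": [0,0,0],"jaw": 60},
    {"slide": [0,0,-14],"turn": [0,0,0],"jaw": 60},
  ],
)

```text
clock: 9.52
ee_pos: [0.5616, -0.1871, 0.2624]
eef_rot: [-3.139, -0.0, -1.48]
wrist_force: [0.3, -0.4, -1.0]
grip_width: 0.766
grip_force: 0.0
```

```bash
python3 -c "
from h import *
snap('side','s4.png')
a=cv2.imread('pics/s4.png')[80:380,220:460]
cv2.imwrite('pics/c4.png',cv2.resize(a,None,fx=2,fy=2))"
```

```text
(no output)
```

View pics/c4.png

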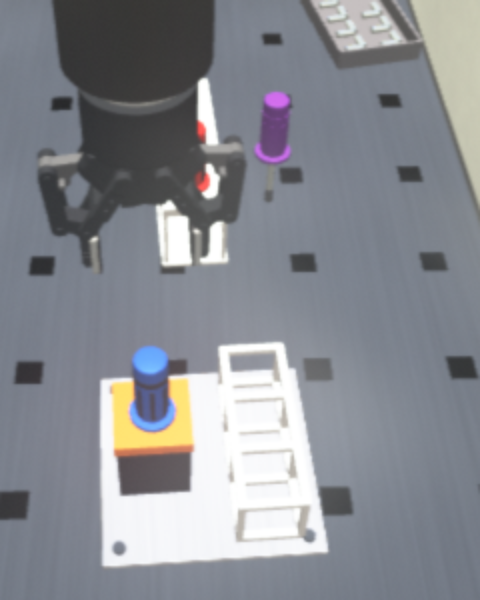

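The blue driver stands upright in the holster with its flange flat on the orange top (crop (152,412)). The gripper is clear, so I'm handing the job in.

```bash
python3 -c "
from plant import r
print(r.sign_off())"
```

```text
the job is handed in; nothing more can be done
None
```

The blue driver stands upright and fully home in the holster, released and with the gripper clear; red and yellow were left in the rack, and the job was handed in at about 9.6 s (the hand-in returned no verdict).

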